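# Bleed the air manifold with the bayonet key

## Robot

A 6-joint arm with a two-finger parallel gripper is mounted at the origin on a cart in front of the work surface, level with it; the furniture and walls round the work are solid. World frame = base frame: x ahead of the robot, y to its left, z up, the work surface at z = 0. Lengths are in m, angles in rad, forces in N, time in s.
With the tool pointing down it reaches from about 0.25 to 0.775 m from the base axis. Payload 4 kg.
Tool frame: the origin (TCP) lies at the very end of the fingers, on their centre line; the grasp point (between the pads) lies 19 mm behind it (robot.hold_point_z is the distance from the TCP to the grasp point, in m); z points along the fingers, y is the line along which they close (so a half turn about z gives the same grasp; the last joint's range is limited). The gripper opens to 94 mm and grips with 3 to 60 N. Pads are 16 mm wide; open, the fingers measure 119 mm over their backs; the gripper's body (75 mm by 177 mm) begins 78 mm behind the grasp point.
Start: joints at [-1.42, 0.087, 1.371, -0, 1.684, -0.103], TCP at [0.138, -0.532, 0.206] pointing down, gripper open.
Joint ranges: [-3.1, 3.1], [-0.76, 2.03], [0.27, 2.55], [-1.08, 4.22], [0.17, 2.65], [-2.57, 2.57]. Speed limits (rad/s): [2.79, 2.79, 3.14, 3.14, 3.14, 3.14].

## Interface

Orientations are given as [roll, pitch, yaw] about the fixed x, y, z axes, in that order (R = Rz(yaw) Ry(pitch) Rx(roll)).
In Python, from bench import robot gives the robot as it stands.
- The arm moves only by the tool carry_out, never from a script. Its argument "steps" is a list of rows, each a list of 3 entries, a list of its own where there are three numbers: the shift along the tool's x, y, z in m, then the turn about the tool's z in units of 10 degrees (1.0 is 10 degrees), then the closure, from -1 (fully open) to 1 (shut). In form: [[[tx, ty, tz], roll, jaw], ...]. A call has 1 to 10 rows; each row is the pose to reach, as a shift and turn from the pose commanded when the call began, along the tool's axes at that moment; what a row does not reach only later rows make up. A row lasts 1/8 s, in which the tool goes at most 62.5 mm and 10.7 degrees, less where a joint would pass 70% of its speed; a pose out of reach is approached as far as the arm can. A call with a gripper value outside its range is refused whole. The fingers move at their own pace and stop on an object; the grip force is fixed at half the most. Time passes only in rows, so rows that repeat a pose let the fingers close. It gives the time, the measured TCP pose, the force, the opening and the grip force at its end, in the units of the state.
- robot.get_obs(): the state, without advancing time (a new reading comes with each control period).
- robot.snapshot(name): name is "side" or "top" or "wrist"; returns a dict with "image" (480x640x3 uint8, red, green, blue), "z_map" (480x640 float32, m along the optical axis (not along the pixel's ray), 0 where there is no reading), "mtx" (3x3 intrinsics, pixels), "R" (3x3) and "t" (3): a world point X has camera coordinates R X + t. Camera axes: x right, y down, z forward; pixel columns grow to the right and rows downward; lengths in m; the calibration is good to about 2 mm. The wrist camera is an equidistant fisheye: a pixel r from the principal point sees the ray r / f radians off the axis. A picture is of the moment at which its call begins.
- robot.close_job(): hands the job in; it is judged then, once.
The state is a dict: "time": time; "joint_positions": joint angles; "qvel": joint speeds; "joint_torque": joint torques, N m; "tool_pos": TCP position; "ee_rot": TCP orientation; "wrist_force": force on the tool from outside, world axes, zero at the start; "wrist_torque": the same for the moment, N m; "width": finger opening in m; "finger_force": force on a finger pad.
Only numpy, scipy, OpenCV 4.12 (cv2) and the standard library are available. Lean on these libraries where they do the work, as an engineer would, in place of code of your own. Each camera call takes 0.05 s, during which the arm holds its last target. There are 200 camera calls.

## Task

Take the bayonet key out of its stand, slide its flat blade down into the slot of the air manifold, push it in against the spring and, with it pushed in, turn it a full quarter turn clockwise (seen from above) to open the bleed valve. The valve springs back if let go, so finish while still gripping the key, pushed in and turned; do not let go of it. Leave the other things on the trolley where they are.

Things in the scene. Friction and masses are not known exactly. Their poses are not given: they have to be found in the camera images.
- key_grip (a point): Centre of the handle of the loose bayonet key (about 0.12 kg, 74 mm tall), upright in its stand at the start: a black bar 46 mm long (x), 14 mm thick (y, grip here), 28 mm high, on an 8 mm round steel shank. 60 mm above the key's foot. Axes: x along handle and blade (parallel), z up; the key looks the same after half a turn.
- key_foot (a point): Centre of the underside of the key's flat steel cross blade, 60 mm below key_grip, same axes. Blade 34 mm long (x), 7 mm thick (y), 12 mm high, its lowest 2 mm reduced to 31 x 4.5 mm. In the stand the foot is 4 mm above the surface.
- stand_mouth (a point): Centre of the slot in the top of the grey stand that holds the key: a fixed block 70 x 46 mm, 30 mm high, on a base 84 x 60 mm. The slot runs along x, 37 x 10 mm, 26 mm deep; z up. Stand and manifold may change sides between starts.
- manifold: The air manifold, fixed: a plain aluminium block 64 x 64 mm, top 50 mm above the surface, on a dark steel flange 100 mm (x) by 76 mm (y), with a brass hose tail on each y side. Origin at the centre of its underside; x along its slot, z up.
- port_mouth (a point): Centre of the slot in the manifold's top plate, at the plate's top. Slot along x, 39 x 11 mm, chamfered, plate 6 mm thick. Below, a sprung plunger with a driver groove (10 mm wide, 5.5 mm deep) takes the blade. Key set in unpressed: foot 12.5 mm below this point, not yet free to turn; it turns once pushed 6 mm farther, stop at 9 mm (foot 21.5 mm below). Turned, the blade is caught under the plate.
- port_press (a joint): How far the plunger under the slot is pushed down, m: 0 at rest, 0.009 at the stop. Spring: about 3 N at 0, 7.5 N at the stop; it springs back up.
- port_turn (a joint): How far the driver groove is turned clockwise seen from above, rad: 0 at rest (groove in line with the slot), stop at 1.60. The blade turns it, with about 5 degrees of play. Return spring: 0.025 N m at 0, 0.105 N m at the stop.
- spanner_13: flat open-ended steel spanner 147 mm long, 6 mm thick, lying at the back right, in front of the ink tins; not to be disturbed. Origin at the centre of its underside.
- tally_counter: round hand tally counter, 52 mm across, 21 mm high, near the front edge in the middle; not to be disturbed. Origin at the centre of its underside.
- push_fitting: small pneumatic push-in fitting, 38 mm long, 14 mm high, in the middle; not to be disturbed. Origin at the centre of its underside.
- marker_1: marker pen 135 mm long, 17 mm thick, lying along the left edge; not to be disturbed. Origin at the centre of its underside.
- ink_tin_1: ink tin 66 mm across, 72 mm high, at the back right; not to be disturbed. Origin at the centre of its underside.
- ink_tin_3: ink tin 61 mm across, 55 mm high, at the back right, the smaller one; not to be disturbed. Origin at the centre of its underside.
- masking_roll: roll of masking tape lying flat, 104 mm across, 25 mm high, at the back left; not to be disturbed. Origin at the centre of its underside.

How it is judged:
On the way, in this order (a step that is already met when the one before it is completed fails the run):
1. the key is lifted clear of its stand (height (world z) of key_foot above 0.034 m and contact force between the fingers and bayonet_key above 0.5 N), for 0.1 s.
2. the key's blade stands in the manifold's slot and is pushed in against the spring, not yet turned (value of joint port_press above 0.005 m and value of joint port_turn below 0.35 rad and horizontal distance between key_foot and port_mouth below 0.005 m and z of key_foot in the frame of port_mouth below -0.015 m), for 0.1 s.
3. pushed in, the key is turned a quarter turn clockwise (value of joint port_turn above 1.22 rad and value of joint port_press above 0.0045 m and horizontal distance between key_foot and port_mouth below 0.005 m and z of key_foot in the frame of port_mouth below -0.015 m and angle between key_grip's own z axis and vertical below 0.14 rad), for 0.2 s.
At the end, for the whole second after the job is handed in: The key stands upright (within 8 degrees) in the manifold's slot, its foot within 5 mm of the slot's axis and over 15 mm below the plate's top, the plunger is pushed in over 4.5 mm and turned over 1.22 rad (70 degrees) clockwise, and the fingers still grip the key with over 1 N (all of step 3 and contact force between the fingers and bayonet_key above 1 N); the arm keeps its last pose, push and grip.
It fails at once if a bystander is moved more than 30 mm (distance of any of spanner_13, tally_counter, push_fitting, marker_1, ink_tin_1, ink_tin_3, masking_roll from where it was at the start of the episode above 0.03 m).
It also fails if it takes over 38 s, if anything falls off the work surface, if the arm or the gripper's body presses on something with over 40 N, if the wrist force passes 120 N, or if a joint passes its speed limit or range.

## Working session

There is one attempt and no reset: what is moved stays moved. The work goes in short steps, Python scripts to look and compute and a tool call to move; the robot and the scene stay as the last step left them, time stands still between calls to the robot, and variables do not carry over. Pictures are saved under pics/ and viewed, at most 10 in all, crops included, and the job is handed in when it is done.

Besides the shell and the picture viewer there is one more tool, called after "Request:" as name(argument=value, ...) on one line, values as JSON. carry_out: Moves the arm, as the interface text tells. Its arguments: {"type":"object","properties":{"steps":{"type":"array","items":{"type":"array"}}},"required":["steps"]}

```bash
mkdir -p pics; cat > h.py <<'E'
import numpy as np, cv2
from bench import robot
def snap(n,f=None):
    s=robot.snapshot(n)
    if f: cv2.imwrite('pics/'+f,s['image'][:,:,::-1])
    return s
def cloud(s):
    z=s['z_map'];v,u=np.mgrid[:480,:640];K=s['mtx']
    c=np.stack([(u-K[0,2])/K[0,0]*z,(v-K[1,2])/K[1,1]*z,z],-1)
    return (c-s['t'])@s['R']
E
python3 - <<'E'
from h import *
s=snap('top','top1.png');np.savez('top.npz',**s)
print(s['R'],s['t'],s['mtx'])
print(robot.get_obs())
E
```

```text
[[-0.00143068 -0.999998    0.00139995]
 [-0.99400929  0.00126912 -0.10928826]
 [ 0.10928626 -0.00154792 -0.99400911]] [0.02821418 0.57927266 0.93082249] [[535.51978579   0.         316.80629598]
 [  0.         535.51978579 237.2296926 ]
 [  0.           0.           1.        ]]
{'time': 0.05, 'joint_positions': array([-1.42011611e+00,  8.79324325e-02,  1.37221394e+00, -1.19969546e-05,
        1.68356803e+00, -1.03066477e-01]), 'qvel': array([-2.16313090e-04, -4.81191742e-06, -2.40658355e-03,  2.11233372e-03,
        8.46501175e-04,  1.19436944e-03]), 'joint_torque': array([ 1.71202293e-03, -3.41539264e+01, -3.03594089e+01,  7.19622918e-02,
        3.05981166e-02, -1.10507024e-04]), 'tool_pos': array([ 0.13799755, -0.53186157,  0.20433694]), 'ee_rot': array([-3.13948094e+00, -2.06433936e-04,  2.53745143e-01]), 'wrist_force': array([ 0.79582282, -0.81649566, -0.00301478]), 'wrist_torque': array([-0.03392596,  0.01320317, -0.00120424]), 'finger_force': 0.0, 'width': 0.09375099569291419}
```

View pics/top1.png

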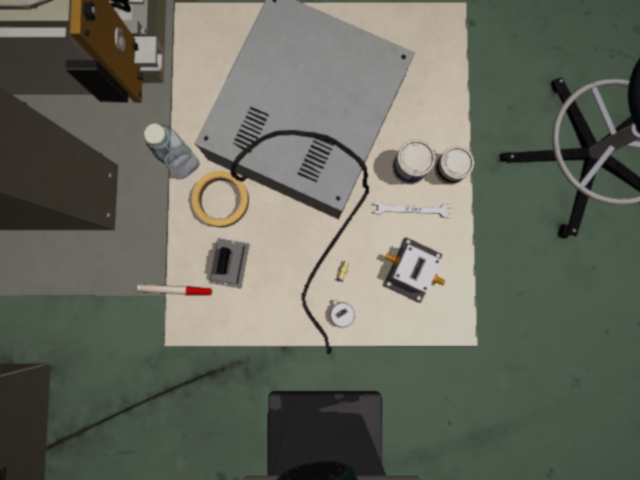

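The top view shows the stand with the key at about (228,261), the manifold at (415,268), and the tally counter and fitting between them. Next I measure both from the depth map.

```bash
python3 - <<'E'
from h import *
s=dict(np.load('top.npz'));P=cloud(s)
def rep(n,u0,u1,v0,v1,z0,z1):
    m=np.zeros((480,640),bool);m[v0:v1,u0:u1]=1
    m&=(P[...,2]>z0)&(P[...,2]<z1)
    q=P[m];r=cv2.minAreaRect(q[:,:2].astype(np.float32)*1000)
    b=cv2.boxPoints(r);e=b[1]-b[0];f=b[2]-b[1]
    print(n,m.sum(),'c',r[0],'sz',r[1],'e',np.linalg.norm(e),np.degrees(np.arctan2(e[1],e[0])),np.linalg.norm(f),'z',np.median(q[:,2]),q[:,:2].mean(0))
rep('handle',200,255,230,295,.055,.1)
rep('standtop',200,255,230,295,.024,.036)
rep('standbase',200,255,230,295,.003,.036)
rep('mantop',380,450,230,305,.044,.056)
rep('surf',260,300,280,320,-.02,.02)
c=cv2.resize(s['image'][225:310,370:460,::-1],None,fx=6,fy=6,interpolation=2)
d=cv2.resize(s['image'][225:310,190:260,::-1],None,fx=6,fy=6,interpolation=2)
c=np.hstack([d,c]);c=cv2.resize(c,(790,int(c.shape[0]*790/c.shape[1])));cv2.imwrite('pics/crop1.png',c)
E
```

```text
handle 269 c (534.8992919921875, 189.43333435058594) sz (14.673428535461426, 45.77387237548828) e 45.77383 -9.785381 14.673445 z 0.07696997049427651 [0.53466569 0.18819417]
standtop 719 c (535.0132446289062, 189.65020751953125) sz (46.571197509765625, 69.89596557617188) e 69.89599 -9.928338 46.571198 z 0.029768273760302673 [0.53393934 0.18703161]
standbase 1234 c (537.1378784179688, 193.03929138183594) sz (99.21286010742188, 117.95723724365234) e 117.95723 -0.05096289 99.21287 z 0.02788791260980676 [0.53020976 0.18790151]
mantop 1226 c (522.3197631835938, -147.892822265625) sz (64.32311248779297, 64.64112091064453) e 64.64109 -25.394194 64.32312 z 0.049500949956315494 [ 0.52204059 -0.14772272]
surf 1591 c (468.1057434082031, 96.18132781982422) sz (71.4367904663086, 72.17506408691406) e 72.175064 -89.93687 71.43681 z -0.00016531799380533892 [0.46807809 0.09595336]
```

View pics/crop1.png

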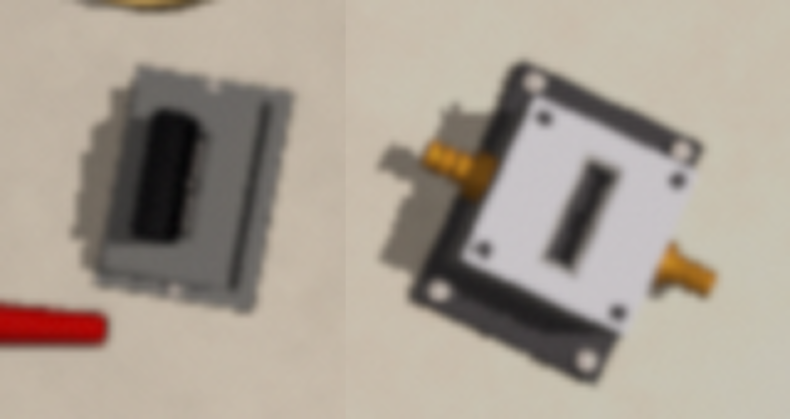

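The crops show the key handle and the slot both tilted to the upper right: handle yaw about -9.8°, slot about -25.4°, with the slot centred on the block. I'll grasp at yaw +170° so the last joint can take the clockwise turn. First I travel high.

Request:
carry_out(steps=[[[0.04,-0.04,0],-1,-1],[[0.08,-0.08,0],-2,-1],[[0.12,-0.12,0],-3,-1],[[0.16,-0.16,0],-4,-1],[[0.2,-0.2,0],-5,-1],[[0.24,-0.24,0],-6,-1],[[0.28,-0.28,0],-7,-1],[[0.32,-0.32,0],-8,-1],[[0.36,-0.36,0],-9,-1],[[0.4,-0.4,0],-10,-1]])

```text
time: 1.3
tool_pos: [0.4252, -0.043, 0.205]
ee_rot: [-3.141, 0.0, 2.005]
wrist_force: [1.2, 0.0, 0.3]
width: 0.0938
finger_force: 0.0
```

```bash
cat >> h.py <<'E'
def go(x,y,z,yawdeg):
    o=robot.get_obs();p=o['tool_pos'];w=o['ee_rot'][2]
    d=np.array([x,y,z])-p
    print('obs',o['time'],p,np.degrees(w),'F',o['wrist_force'],'T',o['wrist_torque'],o['width'],o['finger_force'])
    a=(yawdeg-np.degrees(w)+180)%360-180
    print('tool shift',[d[0]*np.cos(w)+d[1]*np.sin(w),d[0]*np.sin(w)-d[1]*np.cos(w),-d[2]],'turn',-a/10)
E
python3 -c "
from h import *
go(.535,.189,.13,170.2)"
```

```text
obs 1.3 [ 0.42516874 -0.04296252  0.20498836] 114.87635996750255 F [1.15123547 0.02277101 0.32045251] T [-0.08122325 -0.17355116  0.01498538] 0.09378067908269683 0.0
tool shift [np.float64(0.16423870877537428), np.float64(0.19721856677002142), np.float64(0.07498836273877507)] turn -5.532364003249745
```

Request:
carry_out(steps=[[[0.035,0.04,0],-1,-1],[[0.07,0.08,0],-2,-1],[[0.105,0.12,0],-3,-1],[[0.14,0.16,0.02],-4,-1],[[0.164,0.197,0.045],-5,-1],[[0.164,0.197,0.045],-5.53,-1],[[0.164,0.197,0.045],-5.53,-1]])

```text
time: 2.17
tool_pos: [0.5354, 0.1865, 0.1589]
ee_rot: [-3.14, -0.003, 2.964]
wrist_force: [-0.8, -0.1, 0.1]
width: 0.0937
finger_force: 0.0
```

```bash
python3 -c "
from h import *
go(.535,.189,.045,170.2)
s=snap('wrist','w1.png');print(s['mtx'],s['R'],s['t'])"
```

```text
obs 2.175 [0.53537785 0.18654611 0.15894652] 169.8271132887311 F [-0.77738027 -0.13376945  0.14850044] T [-0.01446631 -0.13778605  0.00618825] 0.09374113554095904 0.0
tool shift [np.float64(0.0008053133338971112), np.float64(0.002348573849090987), np.float64(0.1139465174934992)] turn -0.03728867112688761
[[371.64829954   0.         323.57629737]
 [  0.         371.64829954 242.12435464]
 [  0.           0.           1.        ]] [[ 0.17620711  0.98435254 -0.00106182]
 [ 0.95358722 -0.17043209  0.24824246]
 [ 0.24417713 -0.04475463 -0.96869735]] [-0.27636083 -0.49360559  0.22363154]
```

View pics/w1.png

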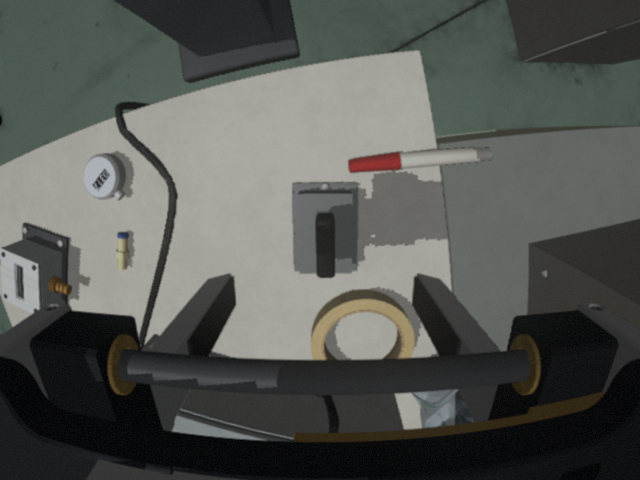

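The wrist view shows the handle at (325,243), centred between the fingertips (about 218 and 430), with the marker and tape clear. Descend and grip.

Request:
carry_out(steps=[[[0.001,0.002,0.04],0,-1],[[0.001,0.002,0.08],0,-1],[[0.001,0.002,0.105],0,-1],[[0.001,0.002,0.114],0,-1],[[0.001,0.002,0.114],0,-0.2],[[0.001,0.002,0.114],0,1],[[0.001,0.002,0.114],0,1],[[0.001,0.002,0.114],0,1],[[0.001,0.002,0.114],0,1],[[0.001,0.002,0.114],0,1]])

```text
time: 3.48
tool_pos: [0.5353, 0.1884, 0.0465]
ee_rot: [-3.141, 0.0, 2.964]
wrist_force: [0.6, 0.7, 0.2]
width: 0.0375
finger_force: 0.0
```

```bash
python3 -c "
from h import *
go(.535,.189,.15,154.6)"
```

```text
obs 3.475 [0.53527339 0.18841085 0.04645286] 169.84707692588805 F [0.58797453 0.72317323 0.23483485] T [ 0.02026576 -0.18842473 -0.00241878] 0.03745133502064959 0.0
tool shift [np.float64(0.00037296631640405787), np.float64(0.0005317343125803184), np.float64(-0.10354713507096633)] turn 1.5247076925888052
```

Request:
carry_out(steps=[[[0,0,0],0,1],[[0,0,0],0,1],[[0,0,0],0,1],[[0,0,0],0,1],[[0,0,0],0,1]])

```text
time: 4.1
tool_pos: [0.5353, 0.1883, 0.0464]
ee_rot: [-3.141, -0.0, 2.964]
wrist_force: [0.8, -1.3, -0.9]
width: 0.0142
finger_force: 30.0
```

```bash
python3 -c "
from h import *
go(.535,.189,.15,154.6)"
```

```text
obs 4.1 [0.53526132 0.18833583 0.04636699] 169.84078250672 F [ 0.79874056 -1.28633952 -0.87909931] T [ 0.06923122 -0.14889268  0.04212315] 0.014196821006005736 29.996438920497894
tool shift [np.float64(0.00037437224795867604), np.float64(0.0006076633467833512), np.float64(-0.10363300557937963)] turn 1.5240782506719994
```

Request:
carry_out(steps=[[[0,0,-0.02],0,1],[[0,0,-0.06],0,1],[[0,0,-0.1],0,1],[[-0.005,-0.05,-0.11],0,1],[[-0.015,-0.11,-0.11],0.3,1],[[-0.025,-0.17,-0.11],0.8,1],[[-0.032,-0.23,-0.11],1.2,1],[[-0.04,-0.29,-0.11],1.52,1],[[-0.046,-0.333,-0.11],1.52,1],[[-0.046,-0.333,-0.11],1.52,1]])

```text
time: 5.35
tool_pos: [0.5212, -0.1504, 0.156]
ee_rot: [-3.141, -0.001, 2.694]
wrist_force: [0.1, -0.2, -2.0]
width: 0.0139
finger_force: 30.0
```

```bash
python3 -c "
from h import *
s=snap('wrist','w2.png');np.savez('w2.npz',**s)
go(.522,-.148,.102,154.6)
s=snap('top');np.savez('top2.npz',**s);P=cloud(s)
m=np.zeros((480,640),bool);m[:,330:520]=1
s2=snap('side','s2.png');np.savez('s2.npz',**s2)
"
```

```text
obs 5.4 [ 0.52142691 -0.14858267  0.15603979] 154.47338188560792 F [ 0.4617742   0.55666234 -1.58007761] T [ 0.0293141  -0.12330672  0.01171701] 0.013574797222472857 29.996481835842133
tool shift [np.float64(-0.0002660546067964133), np.float64(0.0007727511239695737), np.float64(0.054039794786173365)] turn -0.012661811439207327
```

View pics/w2.png

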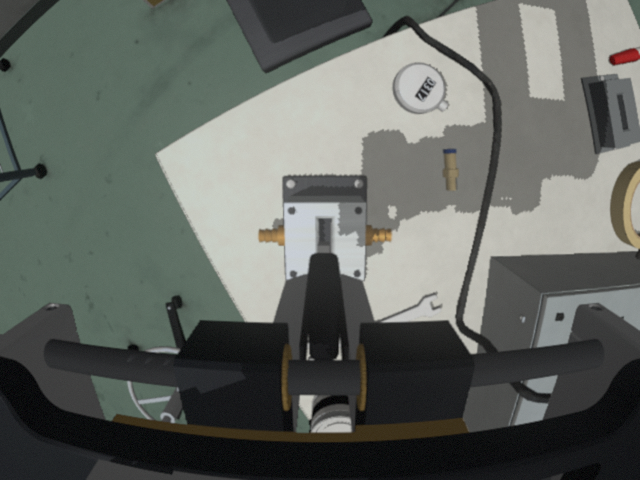

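View pics/s2.png

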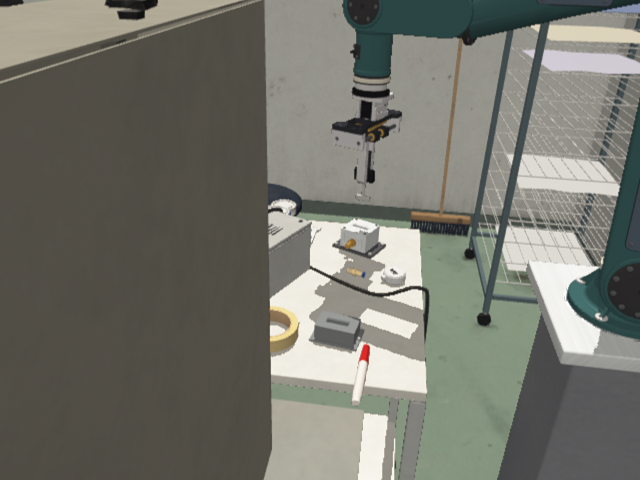

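The wrist view shows the slot at (324,233) in line with the handle at column 324. The side view shows the key hanging upright above the manifold at (363,195). A quick check of the block's centre with wrist depth:

```bash
python3 - <<'E'
from h import *
s=dict(np.load('w2.npz'));K=s['mtx'];z=s['z_map']
v,u=np.mgrid[:480,:640];a=(u-K[0,2])/K[0,0];b=(v-K[1,2])/K[1,1];r=np.hypot(a,b)+1e-9
k=np.tan(r)/r
P=(np.stack([a*k*z,b*k*z,z],-1)-s['t'])@s['R']
m=(z>0)&(v>150)&(v<300)&(u>270)&(u<385)
t=m&(abs(P[...,2]-.05)<.006)
q=P[t];w=np.radians(154.6)
ex=np.array([np.cos(w),np.sin(w)]);ey=np.array([np.sin(w),-np.cos(w)])
c=np.array([.522,-.148])
X=(q[:,:2]-c)@ex;Y=(q[:,:2]-c)@ey
print('top z',np.median(q[:,2]),'X',X.min(),X.max(),'Y',np.percentile(Y,[.5,99.5]))
# slot pixels: dark on top plate, project on z=.05 plane
g=cv2.cvtColor(s['image'],cv2.COLOR_RGB2GRAY)
d=np.stack([a*k,b*k,np.ones_like(a)],-1)@s['R'];C=-s['R'].T@s['t']
L=(.05-C[2])/d[...,2];W=C+d*L[...,None]
X=(W[...,:2]-c)@ex;Y=(W[...,:2]-c)@ey
n=(abs(X)<.027)&(abs(Y)<.02)&(v<252)
sl=n&(g<150)
print('slot X',X[sl].min(),X[sl].max(),'Y',np.percentile(Y[sl],[2,98]),np.polyfit(X[sl],Y[sl],1))
h=(v>262)&(v<300)&(abs(u-323)<30)&(z>0)&(z<np.median(z[t])*.85)
q=P[h];print('key pts',h.sum(),'Y',np.percentile((q[:,:2]-c)@ey,[2,98]),'X',np.percentile((q[:,:2]-c)@ex,[2,98]),q[:,2].min(),q[:,2].max())
E
```

```text
top z 0.050545077005891545 X -0.03403807057719691 0.02928020621013706 Y [-0.03476964  0.02872901]
slot X -0.01003963108242866 0.026275355049956414 Y [-0.00895391  0.01929598] [ 0.57843107 -0.00081483]
key pts 1843 Y [-0.01684459  0.00889471] X [0.00665165 0.02142166] 0.1562408843678905 0.19022238734652086
```

```bash
cat > wm.py <<'E'
from h import *
s=snap('wrist');K=s['mtx'];z=s['z_map'];o=robot.get_obs()
v,u=np.mgrid[:480,:640];a=(u-K[0,2])/K[0,0];b=(v-K[1,2])/K[1,1];r=np.hypot(a,b)+1e-9
k=np.tan(r)/r
P=(np.stack([a*k*z,b*k*z,z],-1)-s['t'])@s['R']
w=o['ee_rot'][2];p=o['tool_pos'];print(p,np.degrees(w))
ex=np.array([np.cos(w),np.sin(w)]);ey=np.array([np.sin(w),-np.cos(w)])
X=(P[...,:2]-p[:2])@ex;Y=(P[...,:2]-p[:2])@ey
t=(z>0)&(abs(P[...,2]-.05)<.006)&(abs(X)<.045)&(abs(Y)<.045)
R=cv2.minAreaRect(np.stack([X[t],Y[t]],1).astype(np.float32)*1000)
print('block rel tool mm',R,'X',np.percentile(X[t],[.2,99.8]),'Y',np.percentile(Y[t],[.3,99.7]))
h=(z>0)&(P[...,2]>p[2]+.008)&(P[...,2]<p[2]+.038)&(X>.012)&(X<.03)&(abs(Y)<.012)
print('handle',h.sum(),'Y',np.percentile(Y[h],[1,99]),'Xmax',np.percentile(X[h],99),'z',np.percentile(P[...,2][h],[1,99])-p[2])
E
python3 wm.py
```

```text
[ 0.52187514 -0.1463992   0.15633809] 154.7173220508836
block rel tool mm ((-3.186664581298828, -4.1854705810546875), (63.35481262207031, 64.22370147705078), 0.0603889562189579) X [-0.03293179  0.02842773] Y [-0.03604463  0.02774287]
handle 1149 Y [-0.00880958  0.00533887] Xmax 0.022057964861034413 z [0.00903184 0.03311274]
```

Request:
carry_out(steps=[[[-0.0018,-0.0023,0.015],0,1],[[-0.0018,-0.0023,0.035],0,1],[[-0.0018,-0.0023,0.047],0,1],[[-0.0018,-0.0023,0.05],0,1],[[-0.0018,-0.0023,0.05],0,1],[[-0.0018,-0.0023,0.05],0,1]])

```text
time: 6.3
tool_pos: [0.523, -0.1506, 0.1074]
ee_rot: [-3.142, 0.002, 2.699]
wrist_force: [-0.1, 0.6, -1.3]
width: 0.0139
finger_force: 30.0
```

```bash
python3 wm.py; python3 -c "
from h import *
go(.5223,-.149,.080,154.6)"
```

```text
[ 0.52303479 -0.15059555  0.10737755] 154.6419861041417
block rel tool mm ((-0.044525146484375, -1.1451797485351562), (64.69751739501953, 63.9987907409668), 89.93220520019531) X [-0.02945278  0.03180026] Y [-0.03314977  0.03098443]
handle 1153 Y [-0.00836993  0.00578551] Xmax 0.022166767193817015 z [0.00897465 0.03326891]
obs 6.35 [ 0.52303479 -0.15059555  0.10737755] 154.6419861041417 F [ 0.08078108  0.40287547 -1.56034899] T [-0.0193472  -0.10453464 -0.02569767] 0.013682546562522806 29.99637544155121
tool shift [np.float64(0.0013473214049757932), np.float64(0.0011271278565680247), np.float64(0.027377549107506588)] turn 0.004198610414169935
```

Request:
carry_out(steps=[[[0.001,0.0005,0.003],0,1],[[0.001,0.0005,0.006],0,1],[[0.001,0.0005,0.01],0,1],[[0.001,0.0005,0.014],0,1],[[0.001,0.0005,0.018],0,1],[[0.001,0.0005,0.021],0,1],[[0.001,0.0005,0.023],0,1],[[0.001,0.0005,0.023],0,1]])

```text
time: 7.35
tool_pos: [0.5217, -0.1495, 0.0833]
ee_rot: [-3.141, -0.0, 2.699]
wrist_force: [-1.0, 0.4, -1.7]
width: 0.0141
finger_force: 30.0
```

```bash
python3 -c "
from h import *
go(.5223,-.149,.071,154.6)"; python3 wm.py
```

```text
obs 7.35 [ 0.52171753 -0.14949645  0.08331112] 154.64174211473352 F [-0.99632191  0.35940426 -1.6912956 ] T [-0.0093378  -0.16518697 -0.00122299] 0.014115033694048361 29.996333420276642
tool shift [np.float64(-0.00031372722477569494), np.float64(0.0006980678604085612), np.float64(0.012311124309657709)] turn 0.004174211473352329
[ 0.52182811 -0.14950793  0.08349737] 154.6404988715416
block rel tool mm ((-1.0787887573242188, -1.6138572692871094), (64.42916870117188, 62.922061920166016), 89.87548828125) X [-0.02985934  0.03021842] Y [-0.03342898  0.0303584 ]
handle 1156 Y [-0.00841516  0.0057695 ] Xmax 0.022281625038057057 z [0.00906934 0.03304307]
```

No contact force with the foot about 9 mm inside the slot. Now push in.

Request:
carry_out(steps=[[[0,0,0.003],0,1],[[0,0,0.006],0,1],[[0,0,0.009],0,1],[[0,0,0.011],0,1],[[0,0,0.0125],0,1],[[0,0,0.0125],0,1],[[0,0,0.0125],0,1]])

```text
time: 8.28
tool_pos: [0.5221, -0.1496, 0.0718]
ee_rot: [-3.142, 0.001, 2.699]
wrist_force: [-0.7, 0.1, 6.1]
width: 0.0142
finger_force: 30.0
```

```bash
python3 wm.py; python3 -c "
from h import *
go(.5223,-.149,.071,154.6)"
```

```text
[ 0.5221221  -0.14961079  0.07176534] 154.643757582319
block rel tool mm ((0.17266082763671875, -1.4474449157714844), (61.18265151977539, 64.32939147949219), 0.2825954854488373) X [-0.02852294  0.03052507] Y [-0.03333646  0.03043532]
handle 1158 Y [-0.00841326  0.00573997] Xmax 0.022108069458507934 z [0.00901199 0.03332821]
obs 8.325 [ 0.5221221  -0.14961079  0.07176534] 154.643757582319 F [-1.69609529  1.090678    5.5721491 ] T [ 0.13107663  0.19090441 -0.07245178] 0.013571784456332541 29.997617304325104
tool shift [np.float64(0.00010080869277066074), np.float64(0.0006281352587542341), np.float64(0.0007653424577560158)] turn 0.004375758231901727
```

Wrist force rose about 7 N, so the key is pressed about 8 mm. Turn clockwise (+ about tool z).

Request:
carry_out(steps=[[[0,0,0.0003],0.8,1],[[0,0,0.0003],1.6,1],[[0,0,0.0003],2.4,1],[[0,0,0.0003],3.2,1],[[0,0,0.0003],4,1],[[0,0,0.0003],4.8,1],[[0,0,0.0003],5.6,1]])

```text
time: 9.2
tool_pos: [0.5228, -0.1497, 0.0718]
ee_rot: [3.139, 0.001, 1.717]
wrist_force: [0.7, 0.4, 4.5]
width: 0.0137
finger_force: 30.0
```

```bash
python3 wm.py; python3 -c "
from h import *
go(.5223,-.149,.071,64.6)"
```

```text
[ 0.52274533 -0.14970853  0.07177748] 98.19426426822207
block rel tool mm ((-2.1578893661499023, 0.08264923095703125), (64.98880004882812, 64.62425994873047), 33.535884857177734) X [-0.0197811   0.04095725] Y [-0.04179657  0.04244811]
handle 1111 Y [-0.00718755  0.00662461] Xmax 0.021496355825737837 z [0.00887909 0.03304535]
obs 9.25 [ 0.52274533 -0.14970853  0.07177748] 98.19426426822207 F [0.7426672  0.48931952 4.71504779] T [ 0.11919015 -0.02446733  0.04813572] 0.01335061616993323 29.996923506259918
tool shift [np.float64(0.0007647737580246708), np.float64(-0.00033979449850944876), np.float64(0.0007774816214804192)] turn 3.359426426822208
```

Request:
carry_out(steps=[[[0,0,0],0.8,1],[[0,0,0],1.6,1],[[0,0,0],2.4,1],[[0,0,0],3.1,1],[[0,0,0],3.5,1],[[0,0,0],3.5,1],[[0,0,0],3.5,1],[[0,0,0],3.5,1]])

```text
time: 10.25
tool_pos: [0.523, -0.1498, 0.0719]
ee_rot: [3.138, -0.001, 1.111]
wrist_force: [0.2, -0.9, 4.5]
width: 0.0139
finger_force: 30.0
```

```bash
python3 wm.py; python3 -c "
from h import *
go(.5223,-.149,.071,64.6)
snap('wrist','w3.png')"
```

```text
[ 0.52302158 -0.14978325  0.07193425] 63.65589418397189
block rel tool mm ((-0.08227348327636719, 0.9055557250976562), (64.70832061767578, 61.79276657104492), 89.38495635986328) X [-0.0288814   0.03087684] Y [-0.03091996  0.03307872]
handle 1121 Y [-0.00624494  0.00756114] Xmax 0.02185709476675517 z [0.00892888 0.03314574]
obs 10.3 [ 0.52302158 -0.14978325  0.07193425] 63.65589418397189 F [-0.53258209  0.49561634  5.6321627 ] T [ 0.05359099 -0.09899701  0.0657377 ] 0.014012504418021572 29.996548891067505
tool shift [np.float64(0.0003816951845491999), np.float64(-0.000994210312198956), np.float64(0.00093425460705511)] turn -0.09441058160280988
```

View pics/w3.png

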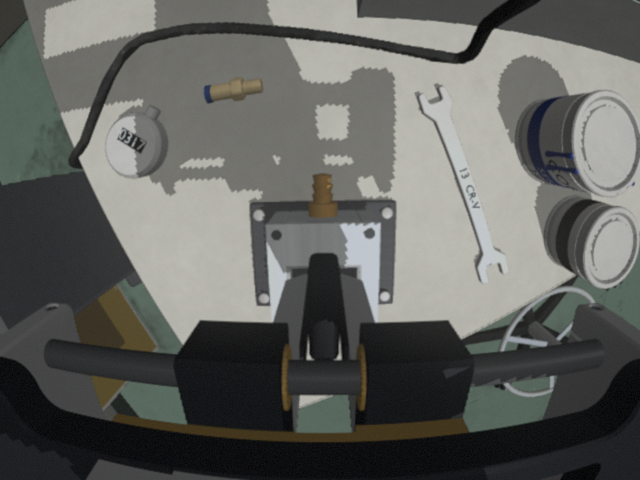

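The handle at (323,290) now stands across the slot, which is visible at row 270. It is still pressed (about 7 N) and gripped at 30 N, and the bystanders are untouched. I'll hand it in.

```bash
python3 -c "
from bench import robot
print(robot.close_job())"
```

```text
the job is handed in; nothing more can be done
None
```

I handed the job in with the key still gripped at 30 N, pushed in about 8 mm and turned about 90° clockwise; the hand-in returned no verdict, so I don't know how it was judged.

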